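Check the spring return of a tilt mount against its dial gauge

TASK

Check the spring return of the tilt mount on the optical breadboard: with a fingertip, press down the free corner of its bare metal top plate (the corner furthest from the dial gauge) until the gauge's black needle stands over the red limit hand, not clearly past it, and hold it there for about a second. Then let the corner up slowly, without letting the plate snap back, so that the plate is seated again and the needle is back at zero. Use the top face of the plate only: do not pinch or pry the plate, do not touch the gauge, and leave the bottle, beaker, jar and lens cell where they stand.

Things in the scene. Friction and masses are not known exactly. Their poses are not given: they have to be found in the camera images.
- free_corner (a point): the point to press: top face of the tilt mount's bare aluminium upper plate (140 x 140 x 10 mm, level when seated), on its diagonal, 23 mm inside the free corner, 96 mm above the table. Moves with the plate: z is its upward normal, x and y run along its edges, the free corner lies towards (-x, -y). Pressing takes about 4 N to start and 0.6 N more per mm, some 9 N at 8 mm
- tilt_plate (a joint): tilt of the upper plate in rad: 0 seated, growing as the free corner goes down (76 mm x this angle at free_corner); end stop 0.145, where it nearly meets the black lower plate. It rocks on the diagonal through the two brass adjusters; the far corner (+x, +y) sits on a ball, held down by two springs that always drive it back to 0
- dial_center (a point): centre of the dial gauge's face: round, white, 77 mm across, looking straight up, in a gauge 86 mm across, held over the ball-side half of the plate, 115 mm (level) from free_corner. Its top is 153 mm above the table. Its clamp post, 12 mm thick, 166 mm high, stands 79 mm further from the free corner
- needle_tip (a point): a point on the gauge's black needle, 34 mm from dial_center. It starts at the zero mark, which points away from the free corner, and runs clockwise, seen from above, as the free corner is pressed
- needle (a joint): angle of the black needle in rad, clockwise from the zero mark: 24.5 times the plate's tilt, which is one full turn for 10 mm of plunger travel and about 0.32 rad for each mm that the free_corner point goes down
- limit_tip (a point): a point on the gauge's red limit hand (a wide red tip), 34 mm from dial_center. x points outward along the hand, z up; -y is the clockwise side, past the limit
- limit_hand (a joint): angle of the red limit hand in rad, clockwise from the zero mark; set by hand before the start, between 1.75 and 2.6, and does not move
- amber_bottle_mid (a point): centre of a small brown glass bottle, 44 mm in diameter, 92 mm high, standing loose on the breadboard (a black plate 320 x 320 mm, its top 21 mm above the table)
- beaker_mid (a point): centre of a small glass beaker, 50 mm in diameter, 68 mm high, standing loose on the breadboard
- lens_cell_mid (a point): centre of a round black lens cell, 54 mm in diameter, 12 mm high, lying loose on the breadboard
- white_jar_mid (a point): centre of a white plastic jar with a red lid, 90 mm in diameter, 170 mm high, standing loose on the table

How it is judged:
On the way:
1. the free corner is pressed by a finger and the needle stands over the red limit hand, its tip within 9 mm of the hand's tip, for half a second (horizontal distance between needle_tip and limit_tip below 0.009 m and contact force between the fingers and tilt_plate_c0 above 1 N), for 0.5 s.
At the end, for the whole second after the job is handed in: the plate is seated again (tilt under 0.008 rad), the needle is within 0.2 rad of zero, nothing touches the plate, and the bottle, beaker, lens cell and jar are within 10 mm of where they stood (value of joint tilt_plate below 0.008 rad and value of joint needle below 0.2 rad and not (distance of amber_bottle_mid from where it was at the start of the episode above 0.01 m) and not (distance of beaker_mid from where it was at the start of the episode above 0.01 m) and not (distance of lens_cell_mid from where it was at the start of the episode above 0.01 m) and not (distance of white_jar_mid from where it was at the start of the episode above 0.01 m)).
It fails at once if the plate is pressed too far: the needle's tip is more than 13 mm past the red hand (y of needle_tip in the frame of limit_tip below -0.013 m).
It fails at once if the plate is let go and snaps back (faster than 2 rad/s, about 150 mm/s at the corner) (velocity of joint tilt_plate below -2 rad/s).
It fails at once if the plate is pinched or pried: a finger bears on the lower 4 mm of the plate's edge or on its underside with more than 2 N (contact force between the fingers and tilt_plate_c3 above 2 N).
It fails at once if the robot bears on the gauge or its stand with more than 2 N (contact force between any of the fingers, the arm and gauge above 2 N).
It fails at once if the bottle, beaker, lens cell or jar is moved or lifted by more than 10 mm (distance of any of amber_bottle_mid, beaker_mid, lens_cell_mid, white_jar_mid from where it was at the start of the episode above 0.01 m).
It also fails if it takes over 42 s, if anything falls off the work surface, if the arm or the gripper's body presses on something with over 40 N, if the wrist force passes 120 N, or if a joint passes its speed limit or range.

ROBOT

A 6-joint arm with a two-finger parallel gripper is mounted at the origin on the work surface. World frame = base frame: x ahead of the robot, y to its left, z up, the work surface at z = 0. Lengths are in m, angles in rad, forces in N, time in s.
With the tool pointing down it reaches from about 0.275 to 0.975 m from the base axis. Payload 8.4 kg.
Tool frame: the origin (TCP) lies on the front face of the gripper's body, between the roots of the fingers; the fingertips stand 88 mm ahead of it and the grasp point (between the pads) lies 69 mm ahead of it (hold_point_z is the distance from the TCP to the grasp point, in m); y points along the fingers, x is the direction in which the jaws open and shut, and the axes are right-handed (so a half turn about y gives the same grasp; the last joint's range is limited). The gripper opens to 92 mm and grips with 3 to 60 N. Pads are 20 mm wide; open, the fingers measure 128 mm over their backs; the gripper's body (75 mm by 189 mm) begins 69 mm behind the grasp point.
Start: joints at [1.212, 0.353, 1.633, -0, 1.155, -0.002], TCP at [0.218, 0.586, 0.303] pointing down, gripper open.
Joint ranges: [-2.63, 2.63], [-0.92, 2.1], [0.06, 2.66], [-1.3, 4.44], [0, 2.69], [-3.02, 3.02]. Speed limits (rad/s): [2.22, 2.22, 2.79, 3.14, 3.14, 3.14].

INTERFACE

Orientations are given as a unit quaternion [x, y, z, w].
In Python, from plant import observe, snapshot, close_job, boxes_of, hold_point_z gives the robot as it stands.
- The arm moves only by the tool drive_tool, never from a script. Its argument "commands" is a list of rows, each an object of numbers: "dx", "dy", "dz": the shift along the tool's x, y, z in m; "roll": the turn about the tool's y in degrees; "gripper": the opening, from 0 (shut) to 1 (fully open). A call has 1 to 20 rows; each row shifts and turns the commanded pose from where the row before left it, along the tool's axes as they then stand; what a row does not reach is not made up. A row lasts 1/10 s, in which the tool goes at most 50 mm and 8.59 degrees, less where a joint would pass 70% of its speed; a pose out of reach is approached as far as the arm can. A call is refused whole if a number of a shift passes 0.05 or a number of a turn 8.59, either way. A call with a gripper value outside its range is refused whole. The fingers move at their own pace and stop on an object; "squeeze" is the grip in N (left out, the last holds). Time passes only in rows, so rows that do not move let the fingers close. It gives the time, the measured TCP pose, the force and the opening at its end, in the units of the state.
- observe(): the state, without advancing time (a new reading comes with each control period).
- snapshot(name): name is "scene" or "top"; returns a dict with "frame" (480x640x3 uint8, blue, green, red), "vfov" (degrees; the focal length in pixels is half the picture's height over the tangent of half this angle, whatever the lens; pixels are square), "cx", "cy" (the principal point, pixels), "distortion" ([k1, k2, p1, p2, k3] as OpenCV has them; the pictures are not rectified), "extrinsics" (4x4, takes a point from world to camera coordinates). Camera axes: x right, y up, looking along -z (the intrinsics and any distortion apply to the point x, -y, -z); pixel columns grow to the right and rows downward; lengths in m; the calibration is good to about 2 mm. A picture is of the moment at which its call begins. There is no depth.
- close_job(): hands the job in, once; it reports no verdict.
Trained networks look in a picture, given as the dict that the camera call returned (one of the last four; its "shot" number tells which), for a name from the list of things; names that differ only in an ending like _2 or _b are one class to them, and where a whole thing is asked for, a point or a joint stands for the part that bears it (a point fixed in the world has none). Each returns a list of dicts, best first, with "p" (0 to 1); they miss things now and then, are a little off and sometimes report something else, mostly with a low value. They report only what shows in the picture. A call takes as long as a camera call.
- boxes_of(picture, name): "centre" ([x, y, z] in m, in world coordinates, good to about 4 mm: the middle of the surface that is visible of it).
The state is a dict: "time_s": time; "qpos": joint angles; "joint_vel": joint speeds; "effort": joint torques, N m; "tool_pos": TCP position; "eef_rot": TCP orientation; "ft_force": force on the tool from outside, world axes, zero at the start; "ft_torque": the same for the moment, N m; "width": opening from 0.0 (shut) to 1.0 (fully open).
Only numpy, scipy, OpenCV 4.12 (cv2) and the standard library are available. Lean on these libraries where they do the work, as an engineer would, in place of code of your own. Each camera call takes 0.05 s, during which the arm holds its last target. There are 200 camera calls.

## Working session

There is one attempt and no reset: what is moved stays moved. The work goes in short steps, Python scripts to look and compute and a tool call to move; the robot and the scene stay as the last step left them, time stands still between calls to the robot, and variables do not carry over. Pictures are saved under pics/ and viewed, about 8 in all and at most 12, crops included, and the job is handed in when it is done.

Besides the shell and the picture viewer there is one more tool, called as name([rows], argument=value, ...), one row to a line, values as JSON. drive_tool: Moves the arm, as the interface text tells. Its arguments: {"type":"object","properties":{"commands":{"type":"array"},"squeeze":{"type":"number"}},"required":["commands"]}

```bash
mkdir -p pics && cat > h.py <<'E'
import numpy as np,cv2
from plant import observe,snapshot,boxes_of
def K(s):
    f=240/np.tan(np.radians(s["vfov"])/2);return np.array([[f,0,s["cx"]],[0,f,s["cy"]],[0,0,1]])
def proj(s,P):
    E=np.array(s["extrinsics"]);p=np.atleast_2d(P)@E[:3,:3].T+E[:3,3];p=p*[1,-1,-1]
    return cv2.projectPoints(p.reshape(-1,1,3),np.zeros(3),np.zeros(3),K(s),np.array(s["distortion"]))[0][:,0]
def ray(s,px,z):
    u=cv2.undistortPoints(np.array(px,float).reshape(-1,1,2),K(s),np.array(s["distortion"]))[:,0]
    E=np.array(s["extrinsics"]);R=E[:3,:3];c=-R.T@E[:3,3]
    d=np.c_[u[:,0],-u[:,1],-np.ones(len(u))]@R
    return c+d*((z-c[2])/d[:,2])[:,None]
E
python3 - <<'E'
from h import *
o=observe();print({k:np.round(v,3) for k,v in o.items()})
for n in("scene","top"):
    s=snapshot(n);cv2.imwrite(f"pics/{n}0.png",s["frame"])
    E=np.array(s["extrinsics"]);print(n,"cam",(-E[:3,:3].T@E[:3,3]).round(3),s["vfov"])
    for m in "free_corner dial_center needle_tip limit_tip amber_bottle_mid beaker_mid lens_cell_mid white_jar_mid".split():
        for b in boxes_of(s,m)[:2]:
            print(m,round(b["p"],2),np.round(b["centre"],3),proj(s,b["centre"]).round(0)[0])
E
```

```text
{'time_s': np.float64(0.0), 'qpos': array([ 1.212,  0.354,  1.634,  0.   ,  1.155, -0.002]), 'joint_vel': array([ 0.   ,  0.001, -0.001, -0.002, -0.002,  0.   ]), 'effort': array([ 2.0000e-03, -5.9386e+01, -3.3421e+01,  7.0000e-02,  2.4000e-02,
       -0.0000e+00]), 'tool_pos': array([0.218, 0.585, 0.302]), 'eef_rot': array([ 0.581,  0.403, -0.404, -0.581]), 'ft_force': array([-0.192, -0.112,  0.317]), 'ft_torque': array([-0.014,  0.015, -0.021]), 'width': np.float64(1.001)}
scene cam [1.216 0.211 0.765] 56.650383838149466
free_corner 0.8 [ 0.606 -0.059  0.096] [347. 265.]
dial_center 0.68 [0.655 0.01  0.023] [366. 315.]
amber_bottle_mid 0.73 [0.561 0.103 0.078] [426. 282.]
beaker_mid 0.78 [ 0.68  -0.131  0.066] [301. 286.]
white_jar_mid 0.86 [ 0.472 -0.43   0.109] [241. 182.]
top cam [ 0.428 -0.141  1.375] 45.05814758872128
free_corner 0.61 [ 0.553 -0.066  0.097] [291. 236.]
dial_center 0.88 [ 0.604 -0.023  0.02 ] [275. 217.]
dial_center 0.44 [ 0.549 -0.068  0.096] [293. 237.]
amber_bottle_mid 0.82 [0.548 0.093 0.082] [221. 238.]
beaker_mid 0.65 [ 0.684 -0.134  0.049] [323. 182.]
lens_cell_mid 0.9 [0.481 0.    0.036] [264. 269.]
lens_cell_mid 0.38 [ 0.556 -0.064  0.097] [291. 234.]
white_jar_mid 0.67 [ 0.445 -0.438  0.168] [468. 285.]
```

View pics/scene0.png

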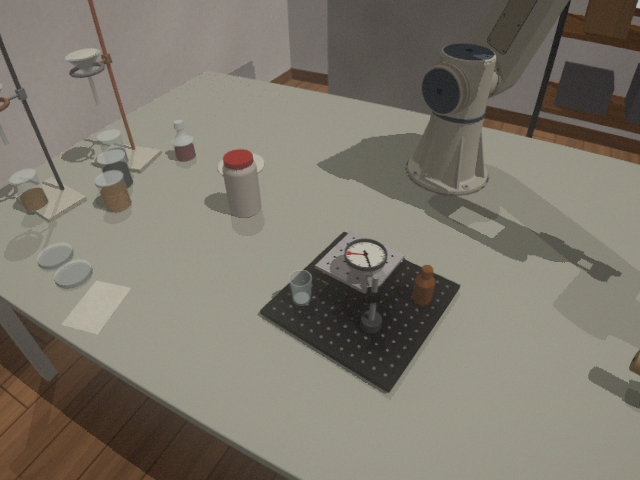

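View pics/top0.png

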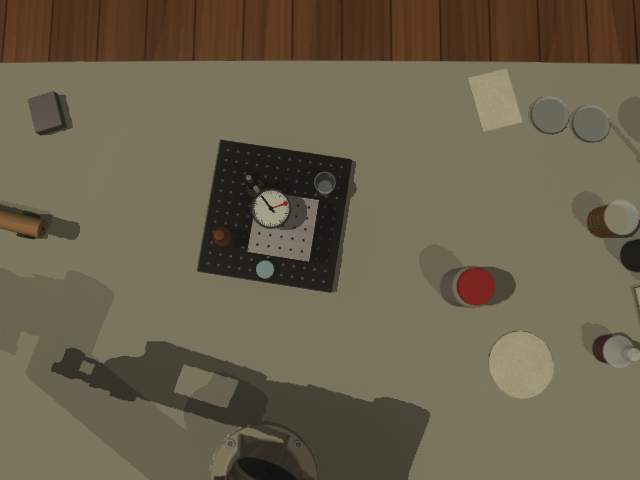

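The scene view shows the mount with the gauge at (366,255) and the beaker, bottle and jar around it. In the top view the dial is at (271,209) and the free plate corner at about (310,261); the needle points up-left and the red hand points right.

```bash
python3 - <<'E'
from h import *
s=snapshot("top");c=s["frame"][165:285,195:355];cv2.imwrite("pics/c1.png",cv2.resize(c,None,fx=5,fy=5,interpolation=cv2.INTER_CUBIC))
d=ray(s,[[271,209]],.153)[0];print("dial",d)
print("corner guess",ray(s,[[310,261],[249,252],[319,198]],.096).round(4))
print("beaker/bottle/lens top",ray(s,[[325,182]],.089),ray(s,[[220,236]],.113),ray(s,[[264,269]],.033))
E
```

```text
dial [ 0.60397993 -0.0247965   0.153     ]
corner guess [[ 0.4967 -0.1078  0.096 ]
 [ 0.5155  0.028   0.096 ]
 [ 0.6378 -0.1265  0.096 ]]
beaker/bottle/lens top [[ 0.67551604 -0.13958343  0.089     ]] [[0.54901788 0.0904738  0.113     ]] [[0.48050487 0.00051639 0.033     ]]
```

View pics/c1.png

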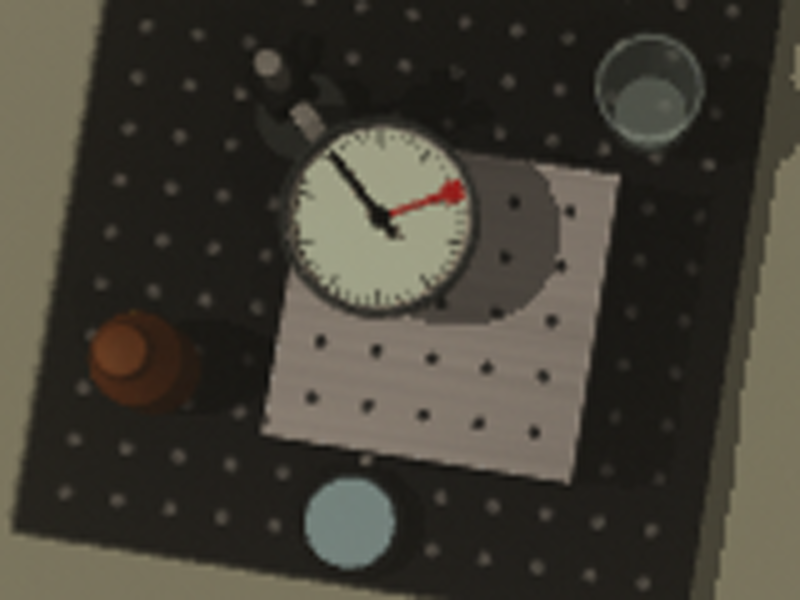

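```bash
python3 - <<'E'
from h import *
from scipy.spatial.transform import Rotation as R
s=snapshot("top")
C=ray(s,[[309.6,261.8],[247.4,251.8],[319,199.8]],.096)
print(C.round(4),np.linalg.norm(C[1]-C[0]),np.linalg.norm(C[2]-C[0]))
d=ray(s,[[195+380/5,165+216/5]],.153)[0]
mid=(C[1]+C[2])/2;u=(mid-C[0])/np.linalg.norm(mid-C[0]);P=C[0]+.023*u
P2=mid-.076*u; P3=d-.115*u
print("P",P,P2,P3,"u",u,"dial",d)
o=observe();M=R.from_quat(o["eef_rot"]).as_matrix();print(M.round(3))
# angle to turn about tool y so that tool z // u (mod 180)
ut=M.T@np.array([u[0],u[1],0]);a=np.degrees(np.arctan2(ut[0],ut[2]));print("roll",a,(a+90)%180-90)
print("shift tool", M.T@(np.r_[P[:2],0]-np.r_[o["tool_pos"][:2],0]), o["tool_pos"],o["qpos"])
E
```

```text
[[ 0.4949 -0.1069  0.096 ]
 [ 0.5159  0.0315  0.096 ]
 [ 0.6337 -0.1265  0.096 ]] 0.14004660985649092 0.14020007109751415
P [ 0.51333854 -0.093209    0.096     ] [ 0.5138198  -0.09285094  0.096     ] [ 0.51344003 -0.09341246  0.153     ] u [0.80230181 0.59691859 0.        ] dial [ 0.60570473 -0.02476682  0.153     ]
[[ 0.349 -0.    -0.937]
 [ 0.937 -0.     0.349]
 [-0.    -1.     0.   ]]
roll 122.90904055447919 -57.09095944552081
shift tool [-5.33058262e-01  5.00491477e-06 -5.13573336e-01] [0.21827555 0.58564777 0.30267974] [ 1.21163197e+00  3.53006945e-01  1.63339740e+00  1.18776251e-05
  1.15520824e+00 -2.39882901e-03]
```

drive_tool([
  {"dx": -0.0333,"dz": -0.0321,"gripper": 0},
  {"dx": -0.0333,"dz": -0.0321},
  {"dx": -0.0333,"dz": -0.0321},
  {"dx": -0.0333,"dz": -0.0321},
  {"dx": -0.0333,"dz": -0.0321},
  {"dx": -0.0333,"dz": -0.0321},
  {"dx": -0.0333,"dz": -0.0321},
  {"dx": -0.0333,"dz": -0.0321},
  {"dx": -0.0333,"dz": -0.0321},
  {"dx": -0.0333,"dz": -0.0321},
  {"dx": -0.0333,"dz": -0.0321},
  {"dx": -0.0333,"dz": -0.0321},
  {"dx": -0.0333,"dz": -0.0321},
  {"dx": -0.0333,"dz": -0.0321},
  {"dx": -0.0333,"dz": -0.0321},
  {"dx": -0.0333,"dz": -0.0321},
], squeeze=10)

```text
validation failed for argument at $.co...
```

drive_tool([
  {"roll": -8.15},
  {"roll": -8.15},
  {"roll": -8.15},
  {"roll": -8.15},
  {"roll": -8.15},
  {"roll": -8.15},
  {"roll": -8.15},
  {},
  {},
  {},
])

```text
validation failed for argument at $.co...
```

```bash
cat > st.py <<'E'
from h import *
from scipy.spatial.transform import Rotation as R
def st():
    o=observe();M=R.from_quat(o["eef_rot"]).as_matrix()
    e=M.T@(np.array([.5135,-.093,.184])-o["tool_pos"])
    print(o["time_s"],o["tool_pos"].round(4),"rel tool to contact",e.round(4),"F",np.round(o["ft_force"],2),"w",o["width"],"q",np.round(o["qpos"],2));return o,M
E
python3 -c "
from st import *
o,M=st();print(M.round(3))
s=snapshot('top');cv2.imwrite('pics/c2.png',cv2.resize(s['frame'][165:285,195:355],None,fx=5,fy=5,interpolation=cv2.INTER_CUBIC))
s=snapshot('scene');cv2.imwrite('pics/s2.png',cv2.resize(s['frame'][200:340,270:450],None,fx=4,fy=4,interpolation=cv2.INTER_CUBIC))"
```

```text
1.0 [0.2183 0.5856 0.3027] rel tool to contact [-0.5328  0.1187 -0.5137] F [0.43 0.26 0.12] w 1.0016422412375905 q [ 1.21  0.35  1.63  0.    1.16 -0.  ]
[[ 0.349 -0.    -0.937]
 [ 0.937 -0.     0.349]
 [-0.    -1.     0.   ]]
```

View pics/c2.png

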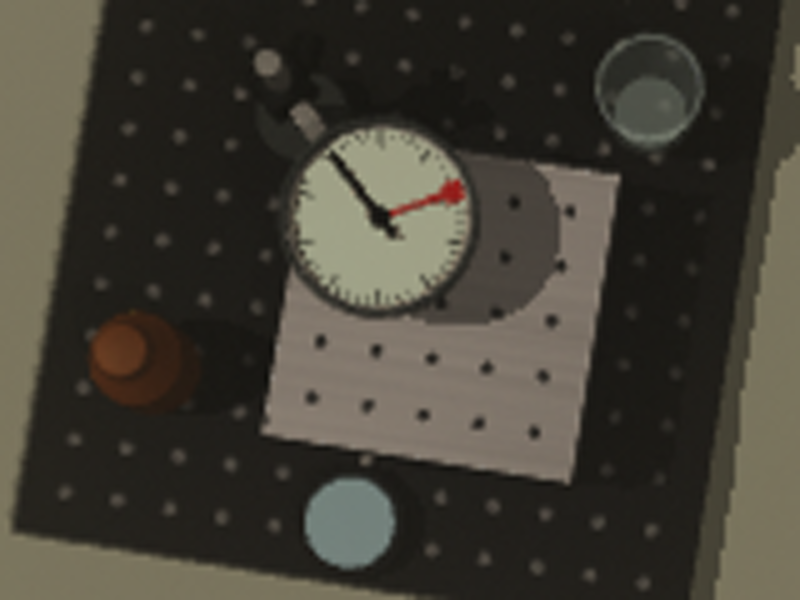

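View pics/s2.png

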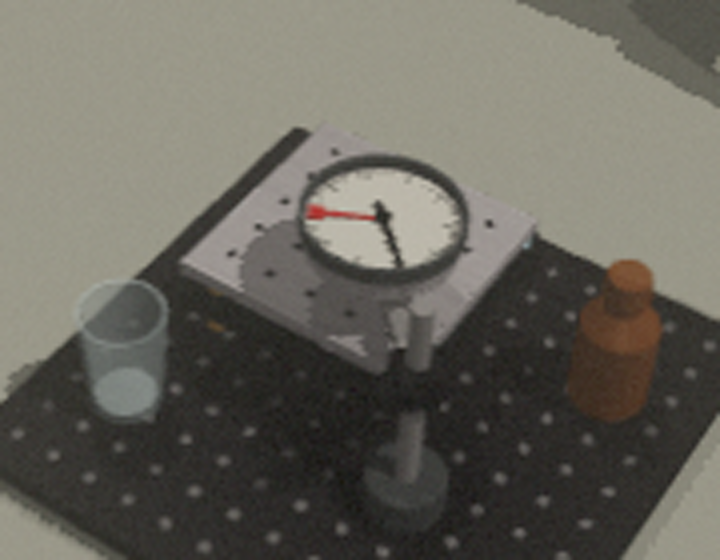

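The arm has not moved: both calls were refused by validation, and the pictures show the start state. I'll try rows with every field filled in.

drive_tool([
  {"dx": -0.0333,"dy": 0,"dz": -0.0321,"roll": 0,"gripper": 0},
], squeeze=10)

```text
time_s: 1.2
tool_pos: [0.2359, 0.5461, 0.3027]
eef_rot: [-0.579, -0.405, 0.404, 0.581]
ft_force: [1.7, 0.4, 0.2]
width: 0.933
```

All fields are required.

drive_tool([
  {"dx": -0.0333,"dy": 0,"dz": -0.0321,"roll": 0,"gripper": 0},
  {"dx": -0.0333,"dy": 0,"dz": -0.0321,"roll": 0,"gripper": 0},
  {"dx": -0.0333,"dy": 0,"dz": -0.0321,"roll": 0,"gripper": 0},
  {"dx": -0.0333,"dy": 0,"dz": -0.0321,"roll": 0,"gripper": 0},
  {"dx": -0.0333,"dy": 0,"dz": -0.0321,"roll": 0,"gripper": 0},
  {"dx": -0.0333,"dy": 0,"dz": -0.0321,"roll": 0,"gripper": 0},
  {"dx": -0.0333,"dy": 0,"dz": -0.0321,"roll": 0,"gripper": 0},
  {"dx": -0.0333,"dy": 0,"dz": -0.0321,"roll": 0,"gripper": 0},
  {"dx": -0.0333,"dy": 0,"dz": -0.0321,"roll": 0,"gripper": 0},
  {"dx": -0.0333,"dy": 0,"dz": -0.0321,"roll": 0,"gripper": 0},
  {"dx": -0.0333,"dy": 0,"dz": -0.0321,"roll": 0,"gripper": 0},
  {"dx": -0.0333,"dy": 0,"dz": -0.0321,"roll": 0,"gripper": 0},
  {"dx": -0.0333,"dy": 0,"dz": -0.0321,"roll": 0,"gripper": 0},
  {"dx": -0.0333,"dy": 0,"dz": -0.0321,"roll": 0,"gripper": 0},
  {"dx": -0.0333,"dy": 0,"dz": -0.0321,"roll": 0,"gripper": 0},
])

```text
time_s: 2.7
tool_pos: [0.514, -0.095, 0.3029]
eef_rot: [0.581, 0.403, -0.403, -0.581]
ft_force: [0.8, -0.7, 0.9]
width: 0.008
```

drive_tool([
  {"dx": 0,"dy": 0,"dz": 0,"roll": -8.15,"gripper": 0},
  {"dx": 0,"dy": 0,"dz": 0,"roll": -8.15,"gripper": 0},
  {"dx": 0,"dy": 0,"dz": 0,"roll": -8.15,"gripper": 0},
  {"dx": 0,"dy": 0,"dz": 0,"roll": -8.15,"gripper": 0},
  {"dx": 0,"dy": 0,"dz": 0,"roll": -8.15,"gripper": 0},
  {"dx": 0,"dy": 0,"dz": 0,"roll": -8.15,"gripper": 0},
  {"dx": 0,"dy": 0,"dz": 0,"roll": -8.15,"gripper": 0},
  {"dx": 0,"dy": 0,"dz": 0,"roll": 0,"gripper": 0},
  {"dx": 0,"dy": 0,"dz": 0,"roll": 0,"gripper": 0},
])

```text
time_s: 3.6
tool_pos: [0.5135, -0.093, 0.3027]
eef_rot: [0.319, 0.631, -0.631, -0.319]
ft_force: [-0.6, 0.1, -0.1]
width: 0.008
```

```bash
python3 -c "
from st import *
o,M=st();print(M.round(3))"
```

```text
3.6 [ 0.5135 -0.093   0.3027] rel tool to contact [-0.      0.1187 -0.    ] F [-0.63  0.11 -0.12] w 0.007780182994388853 q [-0.18  0.19  1.85  0.    1.1  -2.39]
[[-0.593  0.    -0.805]
 [ 0.805  0.    -0.593]
 [-0.    -1.    -0.   ]]
```

drive_tool([
  {"dx": 0,"dy": 0.025,"dz": 0,"roll": 0,"gripper": 0},
  {"dx": 0,"dy": 0.03,"dz": 0,"roll": 0,"gripper": 0},
  {"dx": 0,"dy": 0.03,"dz": 0,"roll": 0,"gripper": 0},
  {"dx": 0,"dy": 0.02,"dz": 0,"roll": 0,"gripper": 0},
  {"dx": 0,"dy": 0.007,"dz": 0,"roll": 0,"gripper": 0},
  {"dx": 0,"dy": 0,"dz": 0,"roll": 0,"gripper": 0},
  {"dx": 0,"dy": 0,"dz": 0,"roll": 0,"gripper": 0},
])

```text
time_s: 4.3
tool_pos: [0.514, -0.0931, 0.1915]
eef_rot: [0.318, 0.632, -0.631, -0.318]
ft_force: [0.4, -0.2, 0.8]
width: 0.007
```

```bash
python3 -c "
from st import *
o,M=st()
a=snapshot('top')['frame'];b=snapshot('scene')['frame']
r=lambda f,y,x:cv2.resize(f[y:y+100,x:x+130],(520,400)[:2],interpolation=cv2.INTER_CUBIC)
cv2.imwrite('pics/c3.png',cv2.resize(np.hstack([r(a,180,220),r(b,200,290)]),(800,308)))"
```

```text
4.3 [ 0.514  -0.0931  0.1915] rel tool to contact [0.0004 0.0075 0.0004] F [ 0.41 -0.25  0.78] w 0.0068428463951237944 q [-0.18  0.33  1.95  0.    0.86 -2.39]
```

View pics/c3.png

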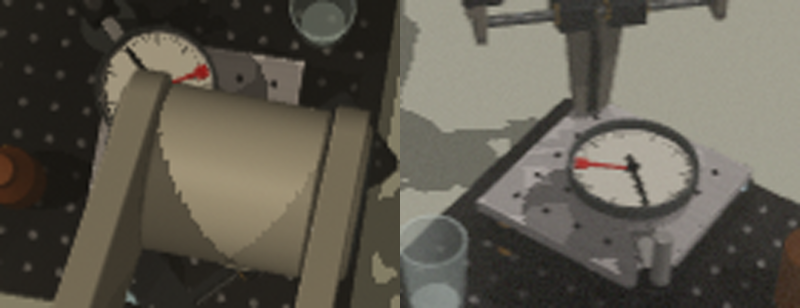

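The finger is over the free corner, and the scene view (right half) shows the whole dial: needle at its zero mark, red hand to the left. I'll rectify the dial plane to measure both hands.

drive_tool([
  {"dx": 0,"dy": 0.003,"dz": 0,"roll": 0,"gripper": 0},
  {"dx": 0,"dy": 0.002,"dz": 0,"roll": 0,"gripper": 0},
  {"dx": 0,"dy": 0.002,"dz": 0,"roll": 0,"gripper": 0},
  {"dx": 0,"dy": 0.001,"dz": 0,"roll": 0,"gripper": 0},
  {"dx": 0,"dy": 0.001,"dz": 0,"roll": 0,"gripper": 0},
  {"dx": 0,"dy": 0.001,"dz": 0,"roll": 0,"gripper": 0},
  {"dx": 0,"dy": 0,"dz": 0,"roll": 0,"gripper": 0},
  {"dx": 0,"dy": 0,"dz": 0,"roll": 0,"gripper": 0},
])

```text
time_s: 5.2
tool_pos: [0.5134, -0.0932, 0.181]
eef_rot: [-0.318, -0.632, 0.632, 0.318]
ft_force: [-3.5, -1.5, 7.1]
width: 0.013
```

```bash
cat > nd.py <<'E'
from st import *
def dial(name,c=(.6057,-.0248),save=None):
    s=snapshot(name);N=401;g=(np.arange(N)-200)*.00025   # up=+x, left=+y, 4px/mm
    X=c[0]-g[:,None]+0*g[None];Y=c[1]-g[None]+0*g[:,None]
    p=proj(s,np.c_[X.ravel(),Y.ravel(),np.full(N*N,.152)]).reshape(N,N,2).astype(np.float32)
    im=cv2.remap(s["frame"],p[...,0],p[...,1],cv2.INTER_CUBIC)
    if save: cv2.imwrite(save,im)
    return im
def angles(im,cx=200,cy=200):
    th=np.radians(np.arange(0,360,1.));r=np.arange(60,112)
    x=(cx+np.outer(np.sin(th),r)).astype(np.float32);y=(cy-np.outer(np.cos(th),r)).astype(np.float32)
    q=cv2.remap(im,x,y,cv2.INTER_LINEAR).astype(float)
    dark=np.clip(110-q.max(2),0,None).mean(1);red=np.clip(q[...,2]-q[...,:2].max(2)-30,0,None).mean(1)
    out=[]
    for w in(dark,red):
        k=w.argmax();i=(k+np.arange(-12,13));ww=w[i%360];out.append((i*ww).sum()/max(ww.sum(),1e-9))
    z=np.degrees(np.arctan2(-.597,.802))
    return [((a-z)%360)*np.pi/180 for a in out]
E
python3 -c "
from nd import *
st()
im=dial('scene');t=dial('top');print(angles(im),angles(t));cv2.imwrite('pics/d1.png',np.hstack([im,t])[:, :800])"
```

```text
5.2 [ 0.5134 -0.0932  0.181 ] rel tool to contact [ 0.0001 -0.003  -0.0002] F [-3.48 -1.49  7.13] w 0.012526001227738984 q [-0.18  0.35  1.96 -0.    0.83 -2.39]
[np.float64(0.6510856760961855), np.float64(1.378082835163582)] [np.float64(1.07769787716526), np.float64(1.8140662478816276)]
```

View pics/d1.png

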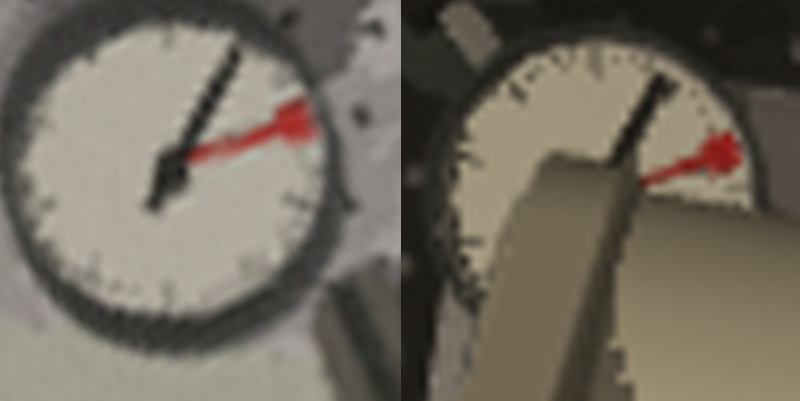

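Left half (scene, rectified): hub at (173,170), needle tip at (238,45) and red tip at (300,118), so about 0.70 rad remains. The right half (top) agrees. Next step is 1.3 mm.

drive_tool([
  {"dx": 0,"dy": 0.0005,"dz": 0,"roll": 0,"gripper": 0},
  {"dx": 0,"dy": 0.0005,"dz": 0,"roll": 0,"gripper": 0},
  {"dx": 0,"dy": 0.0003,"dz": 0,"roll": 0,"gripper": 0},
  {"dx": 0,"dy": 0,"dz": 0,"roll": 0,"gripper": 0},
  {"dx": 0,"dy": 0,"dz": 0,"roll": 0,"gripper": 0},
])

```text
time_s: 5.8
tool_pos: [0.5133, -0.0932, 0.1798]
eef_rot: [-0.318, -0.632, 0.632, 0.318]
ft_force: [-2.8, -1.7, 7.2]
width: 0.006
```

```bash
python3 -c "
from nd import *
st()
d=cv2.imread('pics/d1.png');print('before',angles(d[:,:401],173,170))
im=dial('scene');t=dial('top');print(angles(im,173,170));cv2.imwrite('pics/d2.png',np.hstack([im,t])[:, :800])"
```

```text
5.8 [ 0.5133 -0.0932  0.1798] rel tool to contact [ 0.0001 -0.0042 -0.0003] F [-2.75 -1.67  7.16] w 0.005879424486890983 q [-0.18  0.35  1.96 -0.    0.83 -2.39]
before [np.float64(1.1243103167929864), np.float64(1.825046106154104)]
[np.float64(1.5615236225215945), np.float64(1.829212108688167)]
```

View pics/d2.png

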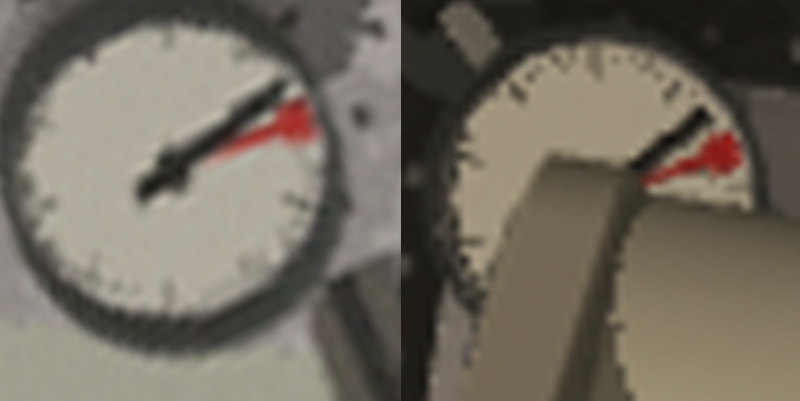

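The needle has come close to the red hand, with 0.27 rad left at 0.34 rad per mm. I'll press 0.7 mm more and hold.

drive_tool([
  {"dx": 0,"dy": 0.0004,"dz": 0,"roll": 0,"gripper": 0},
  {"dx": 0,"dy": 0.0003,"dz": 0,"roll": 0,"gripper": 0},
  {"dx": 0,"dy": 0,"dz": 0,"roll": 0,"gripper": 0},
  {"dx": 0,"dy": 0,"dz": 0,"roll": 0,"gripper": 0},
  {"dx": 0,"dy": 0,"dz": 0,"roll": 0,"gripper": 0},
  {"dx": 0,"dy": 0,"dz": 0,"roll": 0,"gripper": 0},
])

```text
time_s: 6.5
tool_pos: [0.5133, -0.0932, 0.1791]
eef_rot: [-0.318, -0.632, 0.632, 0.318]
ft_force: [-3.4, -2.0, 6.8]
width: 0.003
```

```bash
python3 -c "
from nd import *
st()
im=dial('scene');t=dial('top');print(angles(im,173,170));cv2.imwrite('pics/d3.png',np.hstack([im,t])[:, :800])"
```

```text
6.5 [ 0.5133 -0.0932  0.1791] rel tool to contact [ 0.0001 -0.0049 -0.0003] F [-3.41 -1.97  6.81] w 0.0031577165406005752 q [-0.18  0.35  1.96 -0.    0.83 -2.39]
[np.float64(1.7811760708743147), np.float64(1.9196820492054418)]
```

View pics/d3.png

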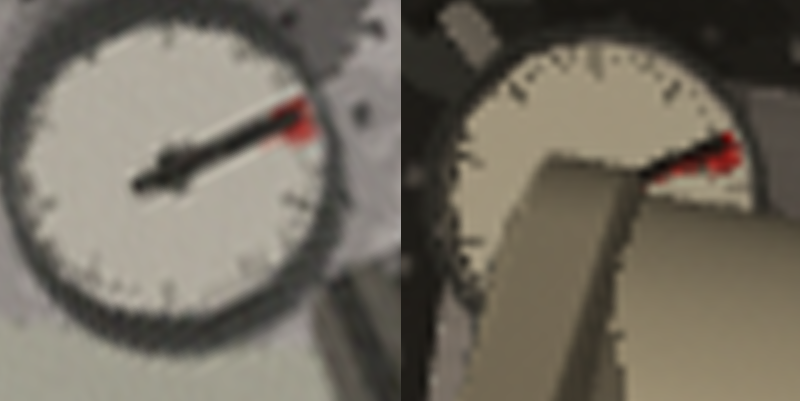

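The needle now lies over the red hand (1.78 against 1.83 rad, about 2 mm at the tip). I'll hold for 1.2 s and then release at about 10 mm/s.

drive_tool([
  {"dx": 0,"dy": 0.0001,"dz": 0,"roll": 0,"gripper": 0},
  {"dx": 0,"dy": 0,"dz": 0,"roll": 0,"gripper": 0},
  {"dx": 0,"dy": 0,"dz": 0,"roll": 0,"gripper": 0},
  {"dx": 0,"dy": 0,"dz": 0,"roll": 0,"gripper": 0},
  {"dx": 0,"dy": 0,"dz": 0,"roll": 0,"gripper": 0},
  {"dx": 0,"dy": 0,"dz": 0,"roll": 0,"gripper": 0},
  {"dx": 0,"dy": 0,"dz": 0,"roll": 0,"gripper": 0},
  {"dx": 0,"dy": 0,"dz": 0,"roll": 0,"gripper": 0},
  {"dx": 0,"dy": 0,"dz": 0,"roll": 0,"gripper": 0},
  {"dx": 0,"dy": 0,"dz": 0,"roll": 0,"gripper": 0},
  {"dx": 0,"dy": 0,"dz": 0,"roll": 0,"gripper": 0},
  {"dx": 0,"dy": 0,"dz": 0,"roll": 0,"gripper": 0},
])

```text
time_s: 7.8
tool_pos: [0.5133, -0.0932, 0.179]
eef_rot: [-0.318, -0.632, 0.632, 0.318]
ft_force: [-3.8, -1.6, 8.3]
width: 0.005
```

```bash
python3 -c "
from nd import *
st();print(angles(dial('scene'),173,170))"
```

```text
7.8 [ 0.5133 -0.0932  0.179 ] rel tool to contact [ 0.0001 -0.005  -0.0003] F [-3.83 -1.61  8.25] w 0.00510052395266929 q [-0.18  0.35  1.96 -0.    0.83 -2.39]
[np.float64(1.8042104099350733), np.float64(0.6399004042104695)]
```

drive_tool([
  {"dx": 0,"dy": -0.0005,"dz": 0,"roll": 0,"gripper": 0},
  {"dx": 0,"dy": -0.0005,"dz": 0,"roll": 0,"gripper": 0},
  {"dx": 0,"dy": -0.0005,"dz": 0,"roll": 0,"gripper": 0},
  {"dx": 0,"dy": -0.0005,"dz": 0,"roll": 0,"gripper": 0},
  {"dx": 0,"dy": -0.0005,"dz": 0,"roll": 0,"gripper": 0},
  {"dx": 0,"dy": -0.0005,"dz": 0,"roll": 0,"gripper": 0},
  {"dx": 0,"dy": -0.0005,"dz": 0,"roll": 0,"gripper": 0},
  {"dx": 0,"dy": -0.0005,"dz": 0,"roll": 0,"gripper": 0},
  {"dx": 0,"dy": -0.0005,"dz": 0,"roll": 0,"gripper": 0},
  {"dx": 0,"dy": -0.0005,"dz": 0,"roll": 0,"gripper": 0},
  {"dx": 0,"dy": -0.0005,"dz": 0,"roll": 0,"gripper": 0},
  {"dx": 0,"dy": -0.0005,"dz": 0,"roll": 0,"gripper": 0},
  {"dx": 0,"dy": -0.0005,"dz": 0,"roll": 0,"gripper": 0},
  {"dx": 0,"dy": -0.0005,"dz": 0,"roll": 0,"gripper": 0},
  {"dx": 0,"dy": -0.001,"dz": 0,"roll": 0,"gripper": 0},
  {"dx": 0,"dy": -0.002,"dz": 0,"roll": 0,"gripper": 0},
  {"dx": 0,"dy": -0.005,"dz": 0,"roll": 0,"gripper": 0},
])

```text
time_s: 9.55
tool_pos: [0.5132, -0.0929, 0.1935]
eef_rot: [-0.317, -0.632, 0.632, 0.318]
ft_force: [-0.1, 0.4, -0.3]
width: 0.004
```

drive_tool([
  {"dx": 0,"dy": -0.02,"dz": 0,"roll": 0,"gripper": 0},
  {"dx": 0,"dy": -0.03,"dz": 0,"roll": 0,"gripper": 0},
  {"dx": 0,"dy": -0.03,"dz": 0,"roll": 0,"gripper": 0},
  {"dx": 0,"dy": -0.02,"dz": 0,"roll": 0,"gripper": 0},
  {"dx": 0,"dy": 0,"dz": 0,"roll": 0,"gripper": 0},
  {"dx": 0,"dy": 0,"dz": 0,"roll": 0,"gripper": 0},
])

```text
time_s: 10.15
tool_pos: [0.5134, -0.093, 0.2936]
eef_rot: [0.318, 0.632, -0.632, -0.317]
ft_force: [0.2, -0.3, -1.5]
width: 0.006
```

```bash
python3 -c "
from nd import *
st();im=dial('scene');print(angles(im,173,170))
s=snapshot('scene')['frame'][200:340,270:450];cv2.imwrite('pics/end.png',cv2.resize(s,None,fx=4,fy=4,interpolation=cv2.INTER_CUBIC))"
```

```text
10.15 [ 0.5134 -0.093   0.2936] rel tool to contact [-0.000e+00  1.096e-01 -1.000e-04] F [ 0.22 -0.32 -1.51] w 0.005568599554744648 q [-0.18  0.2   1.86  0.    1.08 -2.39]
[np.float64(6.253907394184992), np.float64(1.8259061217094215)]
```

View pics/end.png

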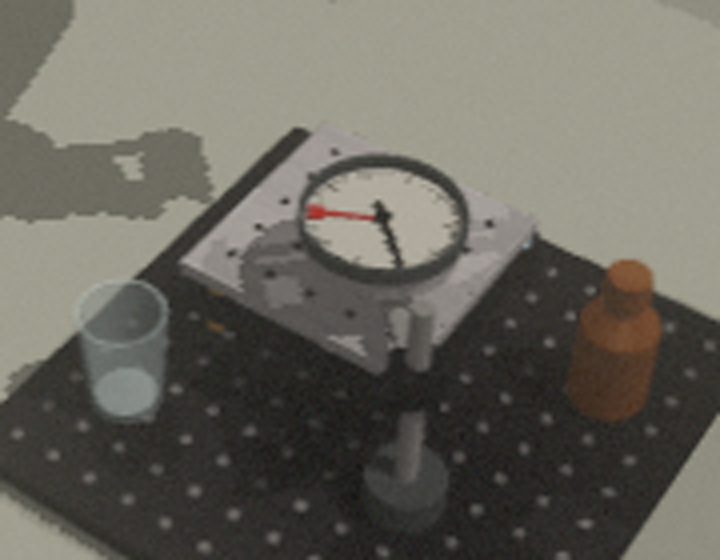

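The needle is back at zero (-0.03 rad). The plate is seated, nothing is touching it, and the beaker and bottle stand where they were.

```bash
python3 -c "
from plant import close_job
print(close_job())"
```

```text
the job is handed in; nothing more can be done
None
```

I pressed the free corner with the closed fingertips until the gauge needle stood over the red limit hand, then let it up slowly and handed the job in at about 10 s. No verdict was reported.

- **Hold:** the needle read 1.78–1.80 rad against 1.83 rad for the red hand, about 1–2 mm apart at the tip. It stayed there for about 1.7 s at 7–8 N, with the corner about 5 mm down.
- **Release:** the corner came up at about 5 mm/s until clear of the finger. The needle then read -0.03 rad, so it is back at zero, and the plate is seated with nothing touching it.
- **Other objects:** the beaker and bottle look unmoved in the last picture. The jar and lens cell were outside that picture and I did not check them again. The finger's path stayed well clear of both.
- **Odd readings:**
  - The first two move calls were refused because rows must carry every field; nothing moved.
  - The red hand's reading was wrong while the needle covered it (1.92 and 0.64 rad). I used the 1.83 rad measured when it was uncovered.
  - In the side camera's corrected view the dial sat about 10 mm from where the top camera put it, so I measured angles from the dial hub as seen in that picture.

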